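# Clear the welding corner and hold a tube offcut in its stops for tacking

### The job

Hang the red tote that stands in the corner of the two aluminium stops by its handle on the yellow two-pronged hook, and let go of it. Then set the rectangular steel tube offcut flat on the table in that corner, its long side flush along the long stop and its end flush against the short stop, and press it firmly against both stops at once, about 10 newtons each way; finish while still holding it pressed there, without letting go. Leave the hammer, the spray can and the blue magnet where they are.

Things in the scene. Friction and masses are not known exactly. Their poses are not given: they have to be found in the camera images.
- tote: Red open-topped steel tote, 80 (x) x 110 (y) x 50 mm high, about 0.32 kg, loose on the table in the corner of the stops. Origin: centre of its underside, z up. A rigid black handle bar, 10 mm wide (x), 12 mm high, runs along its y over the middle, underside 116 mm up, on uprights 6 mm thick at y = +-52 mm; opening under it 98 mm wide, 66 mm high. Same when turned half a turn.
- tote_bar (a point): Centre of the tote's black handle bar, 122 mm above the tote's underside.
- hook: Fixed yellow stand, foot 150 x 110 x 8 mm. Origin: on the table below the middle of the seat; z up. Two level prongs, 8 mm thick, at y = +-34 mm run along x from a cross bar at x = 95 mm to upturned tips at x = -36 mm (open side); upper side at z = 170 mm, tips' top at 188 mm. Post 20 mm square at x = 100 mm, 166 mm high. A handle comes in from -x over the tips and lies along y across both prongs.
- hook_seat (a point): Middle between the prongs at the height of their upper side (170 mm above the table), 36 mm behind the tips: the handle bar's underside goes here, its centre 6 mm above. The fingers fit between the prongs (60 mm clear).
- corner: The fixed corner that the two aluminium stops make. Origin: on the table at the point where the two stop faces would meet; z up. The work goes in its +x, +y quadrant: the long stop's face is the plane y = 0, the short stop's face is the plane x = 0. A seated offcut has its centre at x = 40 mm, y = 25 mm and its long axis along x.
- stop_long: Long aluminium stop bar bolted to the table, same origin and axes as the corner: x from 12 to 142 mm, y from -22 to 0 mm, 16 mm high. Rigid, ground smooth.
- stop_short: Short aluminium stop bar bolted to the table, same origin and axes as the corner: x from -22 to 0 mm, y from 12 to 92 mm, 16 mm high. Rigid, ground smooth.
- block: Loose bright rectangular steel tube offcut, 80 mm long (x, open ends), 50 mm wide (y), 60 mm high (z), wall 4 mm, about 0.48 kg, lying on the table at a random yaw, on the other side of the table from the hook. Origin: centre of its underside, z up. Same turned half a turn. Pressing it down as well only adds friction on the table (coefficient under 1).
- hammer: Bystander: loose hammer, about 260 mm long, lying behind the stops. Not to be moved.
- can: Bystander: loose spray can, 60 mm wide and 120 mm high, standing beyond the work on the left. Not to be moved.
- magnet: Bystander: loose blue L-shaped welding magnet, legs about 90 mm long, 20 mm high, lying beyond the work on the right. Not to be moved.
Mind the look-alikes: they are no part of the job. Several things look just like the block: the one meant starts farthest to the robot's right.

How it is judged:
By the outcome, as a careful person would: the job done as asked, in the order asked, and still so for the second after the job is handed in, while the arm keeps its last pose, push and grip.
It also fails if it takes over 72 s, if anything falls off the work surface, if the arm or the gripper's body presses on something with over 40 N, if the wrist force passes 120 N, or if a joint passes its speed limit or range.

### The arm

A 7-joint arm with a two-finger parallel gripper is mounted at the origin on the work surface. World frame = base frame: x ahead of the robot, y to its left, z up, the work surface at z = 0. Lengths are in m, angles in rad, forces in N, time in s.
With the tool pointing down it reaches from about 0.4 to 0.85 m from the base axis. Payload 10.4 kg.
Tool frame: the origin (TCP) lies between the finger pads; the fingertips stand 19 mm ahead of it and the grasp point (between the pads) is the TCP (manip.tip_reach is the z of the fingertips in the tool frame, in m); z points along the fingers, y is the direction in which the jaws open and shut (so a half turn about z gives the same grasp; the last joint's range is limited). The gripper opens to 85 mm and grips with 20 to 120 N. Pads are 22 mm wide; open, the fingers measure 114 mm over their backs; the gripper's body (76 mm by 85 mm) begins 54 mm behind the grasp point. The pads swing forward as they close: fully open they stand 13 mm farther back than shut.
Start: joints at [1.084, 0.332, -0.065, 1.46, 0.022, 1.35, -0.088], TCP at [0.28, -0.559, 0.25] pointing down, gripper open.
Joint ranges: [-2.6, 2.6], [-0.5, 2.12], [-1.47, 1.34], [0.16, 2.42], [-1.27, 4.41], [0.06, 2.06], [-2.6, 2.6]. Speed limits (rad/s): [2.22, 2.22, 2.79, 2.79, 3.14, 3.14, 3.14].

### API

Orientations are given as a unit quaternion [x, y, z, w].
In Python, from workcell import sensors, cams, manip gives the robot as it stands.
- The arm moves only by the shell command python3 -m jog 'ROWS' [FORCE]. ROWS is JSON, a list of rows, each a list of 3 entries, a list of its own where there are three numbers: the shift along the world's x, y, z in m, then the turn, a rotation vector about the world's x, y, z in rad, then the opening in per cent of the stroke, from 0 (shut) to 100 (fully open). In form: [[[dx, dy, dz], [wx, wy, wz], grip], ...]. A call has 1 to 5 rows; each row shifts and turns the pose as measured when the row begins; what a row does not reach is not made up. A row lasts 1/8 s, in which the tool goes at most 62.5 mm and 10.7 degrees, less where a joint would pass 70% of its speed; a pose out of reach is approached as far as the arm can. A call with a gripper value outside its range is refused whole. The fingers move at their own pace and stop on an object; FORCE is the grip in N (left out, the last holds). Time passes only in rows, so rows that do not move let the fingers close. It gives the time, the measured TCP pose, the force and the opening at its end, in the units of the state.
- sensors.get_obs(): the state, without advancing time (a new reading comes with each control period).
- cams.camera(name): name is "scene" or "top" or "wrist"; returns (picture, depth): 384x512x3 uint8, red, green, blue; 384x512 float32, m along the optical axis (not along the pixel's ray), 0 where there is no reading.
- cams.camera_model(name): a dict with "intrinsics" (3x3 intrinsics, pixels), "view" (4x4, takes a point from world to camera coordinates). Camera axes: x right, y down, z forward; pixel columns grow to the right and rows downward; lengths in m; the calibration is good to about 2 mm. A picture is of the moment at which its call begins: read the wrist's pose just before it. camera_model takes no time and is no camera call; for the wrist camera it gives the pose at the moment of the call.
- manip.hand_in(): hands the job in, once; it reports no verdict.
The state is a dict: "clock": time; "joint_pos": joint angles; "joint_velocities": joint speeds; "tau": joint torques, N m; "position": TCP position; "ee_rot": TCP orientation; "ft_force": force on the tool from outside, world axes, zero at the start; "torque": the same for the moment, N m; "grip_width": opening from 0.0 (shut) to 1.0 (fully open).
Only numpy, scipy, OpenCV 4.12 (cv2) and the standard library are available. Lean on these libraries where they do the work, as an engineer would, in place of code of your own. Each camera call takes 0.05 s, during which the arm holds its last target.

## Working session

There is one attempt and no reset: what is moved stays moved. The work goes in short steps, Python scripts to look and compute and a shell command to move; the robot and the scene stay as the last step left them, time stands still between calls to the robot, and variables do not carry over. Pictures are saved under pics/ and viewed, and the job is handed in when it is done.

```bash
ls; mkdir -p pics; python3 - <<'E'
from workcell import sensors, cams, manip
import cv2, numpy as np
o=sensors.get_obs(); print({k:np.round(v,3).tolist() for k,v in o.items()}, manip.tip_reach)
for n in ["scene","top"]:
    p,d=cams.camera(n); cv2.imwrite(f"pics/{n}0.png",p[:,:,::-1]); np.savez(f"{n}0.npz",p=p,d=d)
    m=cams.camera_model(n); print(n,np.round(m["intrinsics"],1).tolist(),np.round(m["view"],3).tolist())
E
```

```text
pics
{'clock': 0.0, 'joint_pos': [1.084, 0.333, -0.065, 1.461, 0.022, 1.35, -0.088], 'joint_velocities': [0.0, -0.001, 0.002, 0.003, 0.0, -0.0, -0.0], 'tau': [-0.0, -62.545, 0.049, -39.161, 0.016, 0.01, 0.0], 'position': [0.279, -0.559, 0.25], 'ee_rot': [0.973, 0.23, -0.0, -0.001], 'ft_force': [0.342, 0.92, -1.056], 'torque': [0.018, 0.023, 0.048], 'grip_width': 1.0} 0.019
scene [[355.5, 0.0, 246.0], [0.0, 355.5, 192.2], [0.0, 0.0, 1.0]] [[-0.751, 0.66, -0.006, 0.421], [0.56, 0.632, -0.536, -0.243], [-0.35, -0.406, -0.844, 1.185], [0.0, 0.0, 0.0, 1.0]]
top [[429.0, 0.0, 252.8], [0.0, 429.0, 186.6], [0.0, 0.0, 1.0]] [[-0.02, -1.0, -0.002, 0.024], [-0.982, 0.02, -0.189, 0.572], [0.189, -0.002, -0.982, 0.988], [0.0, 0.0, 0.0, 1.0]]
```

View pics/scene0.png

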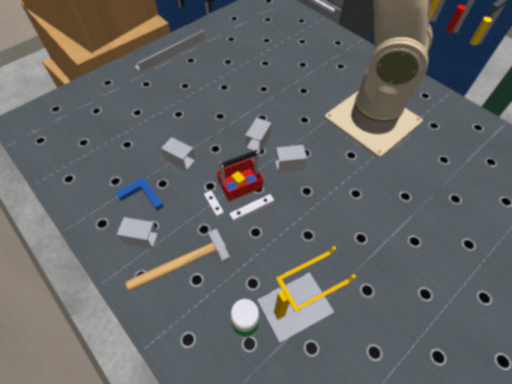

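View pics/top0.png

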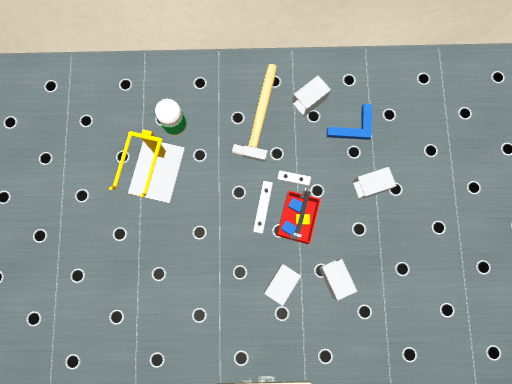

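The top view shows four look-alike tubes at about (375,182), (312,95), (340,279) and (283,285). Image right is the robot's right, so (375,182) is the candidate. I'll measure them and enlarge the crops.

```bash
cat > h.py <<'E'
import numpy as np, cv2
from workcell import sensors, cams, manip
def world(m,d,uv=None):
    K=np.array(m["intrinsics"]);V=np.array(m["view"]);h,w=d.shape
    u,v=np.meshgrid(np.arange(w),np.arange(h))
    c=np.stack([(u-K[0,2])/K[0,0]*d,(v-K[1,2])/K[1,1]*d,d],-1)
    return (c-V[:3,3])@V[:3,:3]
def ray(m,uv,z):
    K=np.array(m["intrinsics"]);V=np.array(m["view"]);uv=np.atleast_2d(uv).astype(float)
    r=np.c_[(uv[:,0]-K[0,2])/K[0,0],(uv[:,1]-K[1,2])/K[1,1],np.ones(len(uv))]@V[:3,:3]
    o=-V[:3,:3].T@V[:3,3]
    return o+r*((z-o[2])/r[:,2])[:,None]
def proj(m,P):
    K=np.array(m["intrinsics"]);V=np.array(m["view"])
    c=np.atleast_2d(P)@V[:3,:3].T+V[:3,3];q=c@K.T
    return q[:,:2]/q[:,2:]
def rect(xy):
    (c,s,a)=cv2.minAreaRect(xy.astype(np.float32)*1000)
    if s[0]<s[1]: s=s[::-1];a+=90
    return np.round(c,1),np.round(s,1),round(((a+90)%180)-90,1)  # long axis angle
E
python3 - <<'E'
from h import *
z=np.load("top0.npz");p,d=z["p"],z["d"];m=cams.camera_model("top");W=world(m,d)
hsv=cv2.cvtColor(p,cv2.COLOR_RGB2HSV)
print("table z",np.median(W[200:240,100:140,2]))
def comps(mask,name,amin=60):
    n,l,s,c=cv2.connectedComponentsWithStats(mask.astype(np.uint8))
    for i in range(1,n):
        if s[i,4]>amin:
            q=W[l==i]; print(name,np.round(c[i]),s[i,4],rect(q[:,:2]),"z",np.round(np.percentile(q[:,2],[5,50,95]),3))
H,S,V=hsv[...,0],hsv[...,1],hsv[...,2]
dz=W[...,2]
comps((dz>.05)&(dz<.075)&(S<60)&(V>130),"block")
comps((dz>.008)&(dz<.03)&(S<60)&(V>130),"stop")
comps((S>150)&((H<6)|(H>174))&(V>80),"red")
comps((S>150)&((H<6)|(H>174))&(dz>.042)&(dz<.06),"redrim")
comps((dz>.1)&(W[...,0]>.3)&(V<90)&(W[...,1]<.1),"bar",20)
comps((H>20)&(H<32)&(S>180)&(dz>.15),"hookprongs",20)
comps((dz>.005)&(dz<.02)&(S<40)&(W[...,1]>.15),"foot")
print(W[182,375],W[216,300])
big=lambda im,x0,x1,y0,y1,f:cv2.resize(im[y0:y1,x0:x1,::-1],None,fx=f,fy=f,interpolation=cv2.INTER_CUBIC)
cv2.imwrite("pics/crop_blk.png",big(p,250,410,80,310,2.5))
cv2.imwrite("pics/crop_hook.png",big(p,90,250,80,230,4))
z=np.load("scene0.npz");cv2.imwrite("pics/crop_scene.png",big(z["p"],100,320,100,280,3))
E
```

```text
table z 0.0002508987105019847
block [312.  92.] 626 (array([ 812.5, -140.5]), array([82.2, 51.6]), -52.3) z [0.056 0.06  0.064]
block [376. 181.] 681 (array([ 579.1, -286.2]), array([80.6, 49.7]), -72.6) z [0.057 0.061 0.064]
block [339. 279.] 777 (array([ 349.2, -182.8]), array([80.4, 51. ]), 22.5) z [0.058 0.061 0.064]
block [282. 284.] 773 (array([340.2, -49.9]), array([79.9, 50. ]), -33.9) z [0.057 0.06  0.064]
stop [165. 173.] 702 (array([624.4, 236.5]), array([147.7,  62.2]), -14.7) z [0.008 0.01  0.012]
stop [249. 151.] 337 (array([670.3,  20.7]), array([87.5, 25.8]), 75.0) z [0.018 0.026 0.029]
stop [141. 172.] 357 (array([626.9, 297.5]), array([123.2,  37.6]), -14.2) z [0.008 0.009 0.012]
stop [293. 178.] 272 (array([601.2, -90.5]), array([79.8, 22.8]), 77.4) z [0.012 0.017 0.019]
stop [262. 207.] 438 (array([529.4,  -9.9]), array([129.8,  22. ]), -12.7) z [0.013 0.016 0.02 ]
red [288. 213.] 426 (array([460., -54.]), array([211.6,  52. ]), -25.6) z [0.001 0.006 0.052]
red [309. 220.] 477 (array([444.8, -82.7]), array([230.2,  65.7]), -38.9) z [0.001 0.006 0.052]
redrim [286. 212.] 101 (array([505.7, -72.7]), array([110.4,  32. ]), -15.7) z [0.046 0.05  0.054]
redrim [312. 220.] 111 (array([ 491.9, -121. ]), array([110.5,  30.1]), -17.8) z [0.044 0.05  0.054]
bar [303. 207.] 128 (array([452.8, -58.4]), array([210.7,  30.7]), -35.4) z [0.125 0.128 0.131]
hookprongs [139. 155.] 581 (array([537.9, 143.1]), array([383.3, 153.5]), 60.1) z [0.164 0.169 0.175]
foot [141. 170.] 664 (array([634.6, 297.1]), array([138.2,  40.7]), -14.0) z [0.006 0.008 0.012]
foot [165. 174.] 1252 (array([623.9, 236.5]), array([151. ,  63.9]), -15.0) z [0.006 0.008 0.012]
[ 0.57673709 -0.28315446  0.05980386] [ 0.4892775  -0.09037296  0.13085862]
```

View pics/crop_blk.png

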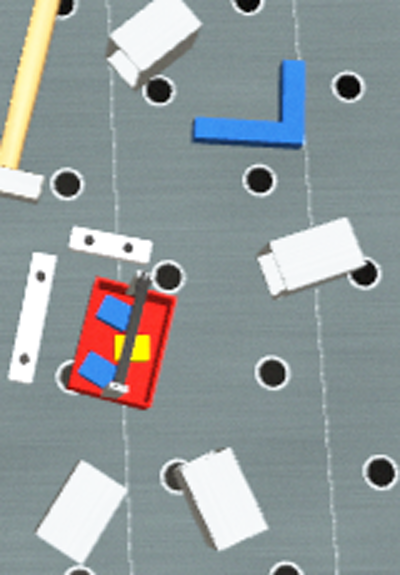

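View pics/crop_hook.png

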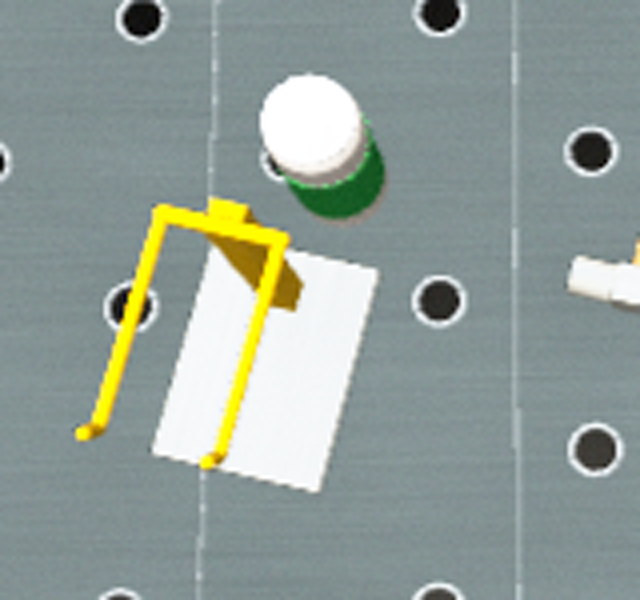

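View pics/crop_scene.png

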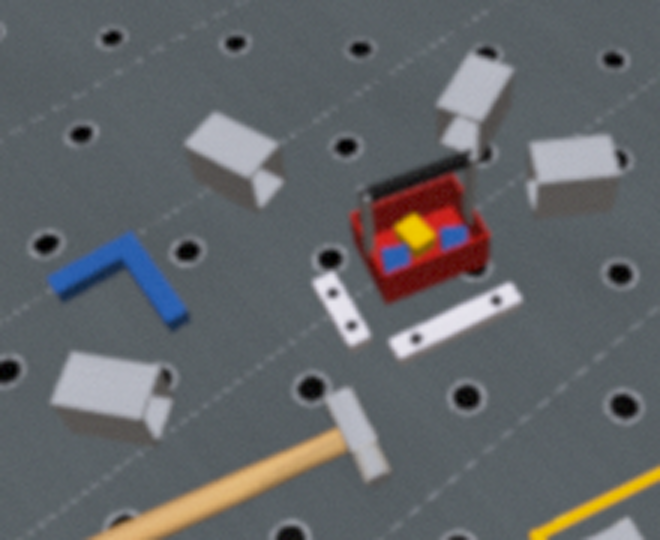

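The block meant is the one at top pixel (376,181), world y = -0.286. The others are at y = -0.18, -0.14 and -0.05, so it is farthest right, and the crop confirms a plain tube there. Next I'll measure the tote bar and the hook.

```bash
python3 - <<'E'
from h import *
z=np.load("top0.npz");p,d=z["p"],z["d"];m=cams.camera_model("top");W=world(m,d)
hsv=cv2.cvtColor(p,cv2.COLOR_RGB2HSV);H,S,V=hsv[...,0],hsv[...,1],hsv[...,2];dz=W[...,2];x,y=W[...,0],W[...,1]
k=(dz>.115)&(dz<.14)&(x>.4)&(x<.6)&(y<-.02)&(y>-.16)
print("bar",k.sum(),rect(W[k][:,:2]),W[k].mean(0))
red=(S>150)&((H<6)|(H>174))
k=red&(dz>.042)&(dz<.06)
print("rim",rect(W[k][:,:2]))
# contour of tote red outline at rim height
Y=(H>20)&(H<32)&(S>150)&(y>.1)
k=Y&(dz>.158)&(dz<.18); q=W[k]; print("prongs",k.sum(),rect(q[:,:2]))
for yaw in [-14.5]:
    c,s=np.cos(np.radians(yaw)),np.sin(np.radians(yaw))
    a=q[:,:2]@np.array([[c,-s],[s,c]]) # hook-frame coords
    print("x pct",np.percentile(a[:,0],[0,1,99,100]),"y",np.percentile(a[:,1],[0,1,99,100]))
    mid=(a[:,0]>a[:,0].min()+.03)&(a[:,0]<a[:,0].max()-.03)
    for sg in (a[:,1]>a[:,1].mean(),a[:,1]<=a[:,1].mean()):
        t=a[mid&sg]; print("prong y",t[:,1].mean(),"slope deg",np.degrees(np.polyfit(t[:,0],t[:,1],1)[0]),len(t), t[:,0].min(),t[:,0].max(), np.median(W[k][mid&sg][:,2]))
    back=a[:,0]>a[:,0].max()-.012;print(a[back].mean(0))
k=(dz>.003)&(dz<.014)&(S<60)&(V>130)&(y>.15); print("foot",rect(W[k][:,:2]))
k=(dz>.182)&Y;print("tips",k.sum(),W[k][:20].round(3).tolist())
# can
k=(dz>.09)&(x>.6)&(y>.1)&(S<60);print("can",rect(W[k][:,:2]))
E
```

```text
bar 261 (array([499.1, -96.1]), array([110.4,  16.1]), -16.1) [ 0.49820841 -0.09542957  0.12809564]
rim (array([499.1, -96.1]), array([110.4,  80.2]), -15.9)
prongs 575 (array([614.5, 263.9]), array([143.8,  77.2]), -14.4)
x pct [0.45696241 0.46045248 0.59897964 0.60070912] y [0.37061221 0.37119915 0.44662864 0.44792458]
prong y 0.44255237577552187 slope deg 0.015475335750848602 142 0.48711434251493474 0.5705063897094972 0.1694706368526379
prong y 0.3741015967427582 slope deg 0.4662514680282573 114 0.4869867945219861 0.5697310088089454 0.16926151415612908
[0.59431711 0.40773715]
foot (array([541.2, 415.7]), array([849.4, 534.1]), 0.4)
tips 21 [[0.555, 0.313, 0.186], [0.555, 0.312, 0.183], [0.553, 0.318, 0.184], [0.552, 0.315, 0.189], [0.553, 0.314, 0.185], [0.553, 0.312, 0.183], [0.55, 0.317, 0.186], [0.55, 0.315, 0.188], [0.55, 0.313, 0.187], [0.548, 0.317, 0.187], [0.548, 0.315, 0.185], [0.548, 0.313, 0.186], [0.536, 0.249, 0.188], [0.536, 0.247, 0.186], [0.537, 0.246, 0.182], [0.534, 0.251, 0.187], [0.534, 0.249, 0.188], [0.534, 0.247, 0.185], [0.532, 0.251, 0.187], [0.531, 0.248, 0.19]]
can (array([727.9, 235.1]), array([119.4,  58.3]), -48.1)
```

Hook seat is at (0.578, 0.273) with yaw -14.4°. The tote bar is at (0.499, -0.096) along -16°. The corner is at (0.602, -0.0375) with its x axis at 167.3°. Moving to above the tote.

```bash
python3 -m jog '[[[0.022,0.0463,0],[0,0,-0.075],100],[[0.022,0.0463,0],[0,0,-0.075],100],[[0.022,0.0463,0],[0,0,-0.075],100],[[0.022,0.0463,0],[0,0,-0.075],100],[[0.022,0.0463,0],[0,0,-0.075],100]]' 40; python3 -m jog '[[[0.022,0.0463,0],[0,0,-0.075],100],[[0.022,0.0463,0],[0,0,-0.075],100],[[0.022,0.0463,0],[0,0,-0.075],100],[[0.022,0.0463,0],[0,0,-0.075],100],[[0.022,0.0463,0],[0,0,-0.075],100]]'
cat >> h.py <<'E'
def st():
    from scipy.spatial.transform import Rotation as R
    o=sensors.get_obs();M=R.from_quat(o["ee_rot"]).as_matrix()
    print("t",round(float(o["clock"]),2),"p",np.round(o["position"],4),"tool-y deg",round(float(np.degrees(np.arctan2(M[1,1],M[0,1]))),2),"z",np.round(M[:,2],3),"F",np.round(o["ft_force"],1),"T",np.round(o["torque"],2),"g",round(float(o["grip_width"]),3),"q",np.round(o["joint_pos"],2))
    return o,M
E
python3 -c "from h import *;st()"
```

```text
clock: 0.72
position: [0.3882, -0.3227, 0.2469]
ee_rot: [0.999, 0.035, -0.001, -0.002]
ft_force: [0.6, 0.1, 0.8]
grip_width: 1.0
clock: 1.35
position: [0.4997, -0.083, 0.246]
ee_rot: [0.987, -0.159, -0.002, -0.002]
ft_force: [1.0, -0.8, -0.2]
grip_width: 0.996
t 1.35 p [ 0.4997 -0.083   0.246 ] tool-y deg -108.24 z [-0.003  0.005 -1.   ] F [ 1.  -0.8 -0.2] T [-0.04 -0.03  0.01] g 0.996 q [ 0.49  0.1  -0.44  1.75  0.04  1.3  -1.85]
```

```bash
python3 -m jog '[[[-0.001,-0.013,-0.02],[0,0,0.038],100],[[0,0,0],[0,0,0],100]]'; python3 - <<'E'
from h import *
st(); m=cams.camera_model("wrist"); p,d=cams.camera("wrist"); cv2.imwrite("pics/w1.png",p[:,:,::-1]); W=world(m,d)
dz=W[...,2]
k=(dz>.114)&(dz<.14);print(k.sum(),rect(W[k][:,:2]),np.median(dz[k]))
E
```

```text
clock: 1.6
position: [0.4998, -0.0912, 0.2254]
ee_rot: [0.991, -0.137, -0.002, -0.003]
ft_force: [-0.0, -0.5, 0.9]
grip_width: 1.0
t 1.6 p [ 0.4998 -0.0912  0.2254] tool-y deg -105.71 z [-0.003  0.006 -1.   ] F [-0.  -0.5  0.9] T [ 0.    0.03 -0.05] g 1.0 q [ 0.5   0.12 -0.43  1.78  0.05  1.26 -1.79]
2015 (array([498.4, -95.9]), array([110.6,  15.8]), -15.9) 0.12819519116350817
```

View pics/w1.png

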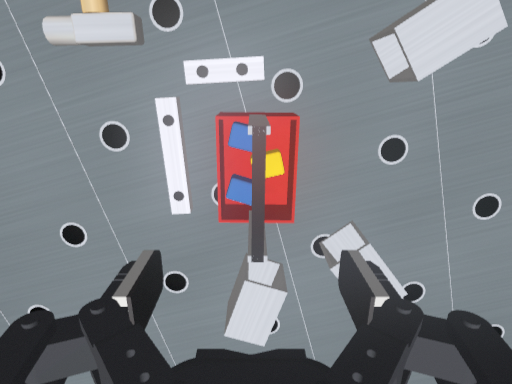

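The wrist view shows the black bar vertical at column ~258, centred between the open fingers, at (0.4984, -0.0959). Descending and gripping.

```bash
python3 -m jog '[[[-0.0015,-0.0045,-0.035],[0,0,0],100],[[0,0,-0.035],[0,0,0],100],[[0,0,-0.03],[0,0,0],100],[[0,0,-0.003],[0,0,0],100]]'; python3 -c "from h import *;st()"
```

```text
clock: 2.15
position: [0.5005, -0.0953, 0.1253]
ee_rot: [0.99, -0.139, 0.002, -0.003]
ft_force: [0.3, 0.2, 0.7]
grip_width: 0.999
t 2.15 p [ 0.5005 -0.0953  0.1253] tool-y deg -105.99 z [ 0.005  0.006 -1.   ] F [0.3 0.2 0.7] T [-0.01 -0.04  0.02] g 0.999 q [ 0.49  0.22 -0.43  1.89  0.1   1.04 -1.83]
```

```bash
python3 -m jog '[[[-0.002,-0.0005,-0.002],[0.006,-0.005,0],30],[[0,0,0],[0,0,0],0],[[0,0,0],[0,0,0],0],[[0,0,0],[0,0,0],0],[[0,0,0],[0,0,0],0]]' 50; python3 -c "from h import *;st()"
```

```text
clock: 2.78
position: [0.5006, -0.0965, 0.1277]
ee_rot: [0.99, -0.14, 0.007, -0.006]
ft_force: [0.4, -0.1, -2.4]
grip_width: 0.102
t 2.77 p [ 0.5006 -0.0965  0.1277] tool-y deg -106.07 z [ 0.016  0.01  -1.   ] F [ 0.4 -0.1 -2.4] T [-0.11 -0.06  0.01] g 0.102 q [ 0.5   0.21 -0.43  1.9   0.09  1.04 -1.82]
```

Gripped the bar (opening 0.102, about 9 mm). Lifting straight up.

```bash
python3 -m jog '[[[0,0,0.02],[-0.01,0.016,0],0],[[0,0,0.03],[0,0,0],0],[[0,0,0.03],[0,0,0],0],[[0,0,0.03],[0,0,0],0]]'; python3 -c "from h import *;st()"
```

```text
clock: 3.28
position: [0.4973, -0.0956, 0.2365]
ee_rot: [0.99, -0.139, -0.005, -0.001]
ft_force: [0.4, 0.4, -3.0]
grip_width: 0.101
t 3.27 p [ 0.4973 -0.0956  0.2365] tool-y deg -106.03 z [-0.01   0.003 -1.   ] F [ 0.4  0.4 -3. ] T [ 0.01 -0.05 -0.03] g 0.101 q [ 0.5   0.11 -0.43  1.76  0.05  1.29 -1.79]
```

```bash
python3 - <<'E'
from h import *
p,d=cams.camera("scene"); cv2.imwrite("pics/s2.png",p[:,:,::-1])
E
```

```text
(no output)
```

View pics/s2.png

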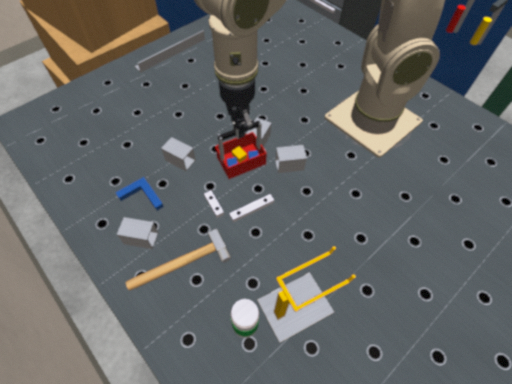

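The tote is off the table in the gripper at about (241,155), with the corner clear. Swinging it to the hook approach point.

```bash
python3 -m jog '[[[-0.01,0.03,0.002],[0,0,0.16],0],[[-0.006,0.04,0],[0,0,0.16],0],[[-0.004,0.04,0],[0,0,0.16],0],[[-0.003,0.04,0],[0,0,0.16],0],[[0,0.04,0],[0,0,0.16],0]]';python3 -m jog '[[[0,0.04,0],[0,0,0.16],0],[[0,0.04,0],[0,0,0.16],0],[[0,0.04,0],[0,0,0.16],0],[[0,0.035,0],[0,0,0.16],0],[[0,0.02,0],[0,0,0.08],0]]'; python3 -c "from h import *;st()"
```

```text
clock: 3.95
position: [0.4738, 0.0962, 0.2402]
ee_rot: [0.964, 0.266, -0.003, 0.001]
ft_force: [-0.0, -0.9, -4.4]
grip_width: 0.107
clock: 4.58
position: [0.471, 0.2778, 0.2366]
ee_rot: [0.801, 0.599, -0.005, 0.002]
ft_force: [-0.6, 0.7, -3.6]
grip_width: 0.104
t 4.58 p [0.471  0.2778 0.2366] tool-y deg -16.38 z [-0.006 -0.008 -1.   ] F [-0.6  0.7 -3.6] T [ 0.13 -0.08  0.01] g 0.104 q [ 0.09  0.27 -0.82  1.65  0.21  1.32 -1.06]
```

```bash
python3 -m jog '[[[0.0,0.022,0],[0.008,-0.006,0.033],0],[[0,0,0],[0,0,0],0]]'; python3 - <<'E'
from h import *
o,M=st(); m=cams.camera_model("wrist"); p,d=cams.camera("wrist"); cv2.imwrite("pics/w2.png",p[:,:,::-1]); W=world(m,d)
hsv=cv2.cvtColor(p,cv2.COLOR_RGB2HSV);H,S,V=hsv[...,0],hsv[...,1],hsv[...,2];dz=W[...,2]
k=((H<6)|(H>174))&(S>150)&(V>60)&(dz>.13)&(dz<.19);print("rim",rect(W[k][:,:2]),np.percentile(dz[k],[10,50,90,97]))
Y=(H>20)&(H<32)&(S>150)&(dz>.155)&(dz<.18);print("prongs",rect(W[Y][:,:2]),Y.sum())
p,d=cams.camera("scene"); cv2.imwrite("pics/s3.png",cv2.resize(p[150:350,200:460,::-1],None,fx=3,fy=3))
E
```

```text
clock: 4.82
position: [0.4706, 0.3015, 0.2357]
ee_rot: [0.79, 0.613, -0.0, -0.0]
ft_force: [0.3, -0.8, -3.8]
grip_width: 0.103
t 4.83 p [0.4706 0.3015 0.2357] tool-y deg -14.45 z [-0.001  0.001 -1.   ] F [ 0.3 -0.8 -3.8] T [ 0.17 -0.01  0.03] g 0.103 q [ 0.05  0.3  -0.83  1.63  0.23  1.32 -1.07]
rim (array([470.4, 300. ]), array([110. ,  79.8]), 75.5) [0.13748059 0.15711598 0.1587163  0.15925671]
prongs (array([595.2, 270.3]), array([112.2,  74.3]), -14.5) 2809
```

View pics/w2.png

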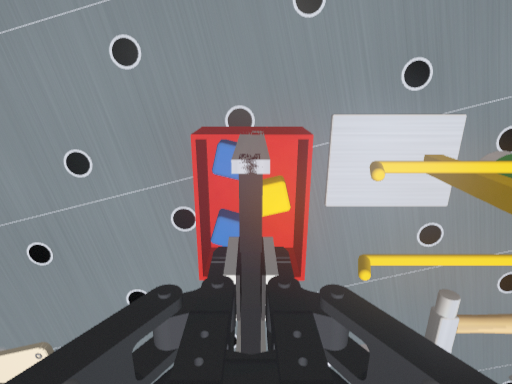

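View pics/s3.png

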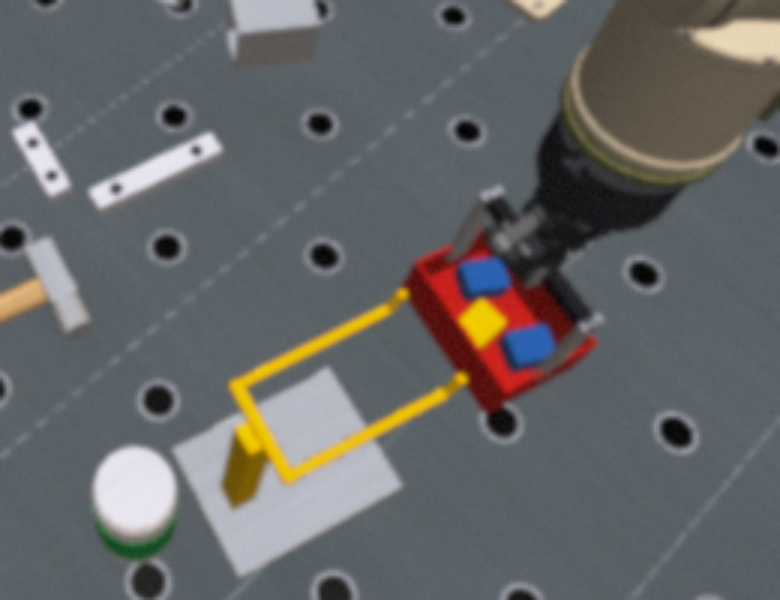

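The rim is at z 0.158, so the bar underside is at 0.224. Tote and prongs agree in yaw, and the lateral offset is ~2 mm or less. Advancing over the tips.

```bash
python3 -m jog '[[[0.02,-0.005,-0.008],[0,0,0],0],[[0.03,-0.0075,-0.006],[0,0,0],0],[[0.03,-0.0075,0],[0,0,0],0],[[0.02,-0.005,0],[0,0,0],0],[[0.007,-0.002,0],[0,0,0],0]]'; python3 - <<'E'
from h import *
st(); m=cams.camera_model("wrist"); p,d=cams.camera("wrist"); cv2.imwrite("pics/w3.png",p[:,:,::-1]); W=world(m,d)
hsv=cv2.cvtColor(p,cv2.COLOR_RGB2HSV);H,S,V=hsv[...,0],hsv[...,1],hsv[...,2];dz=W[...,2]
k=((H<6)|(H>174))&(S>150)&(V>60)&(dz>.11)&(dz<.19);print("rim",rect(W[k][:,:2]),np.percentile(dz[k],[10,50,90,97]))
Y=(H>20)&(H<32)&(S>150)&(dz>.155)&(dz<.18);print("prongs",rect(W[Y][:,:2]),Y.sum())
E
```

```text
clock: 5.55
position: [0.5833, 0.2652, 0.221]
ee_rot: [0.795, 0.606, -0.001, 0.003]
ft_force: [-0.3, -0.6, -3.6]
grip_width: 0.104
t 5.55 p [0.5833 0.2652 0.221 ] tool-y deg -15.33 z [ 0.002 -0.006 -1.   ] F [-0.3 -0.6 -3.6] T [0.08 0.05 0.02] g 0.104 q [ 0.04  0.49 -0.75  1.42  0.34  1.36 -0.99]
rim (array([583.1, 262.9]), array([110. ,  79.9]), 74.7) [0.12153534 0.14234103 0.14412582 0.14471684]
prongs (array([613.5, 265.6]), array([146.7,  75.9]), -14.3) 6177
```

View pics/w3.png

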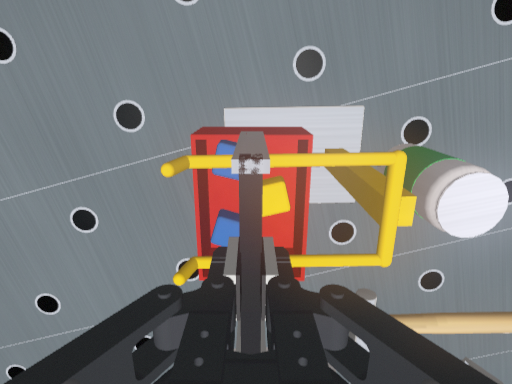

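Over the prongs, but the tote has drifted ~10 mm to -y. I'll correct that before lowering.

```bash
python3 -m jog '[[[-0.0045,0.0115,0],[-0.006,-0.002,0.016],0],[[0,0,0],[0,0,0],0]]'; python3 - <<'E'
from h import *
st(); m=cams.camera_model("wrist"); p,d=cams.camera("wrist"); W=world(m,d)
hsv=cv2.cvtColor(p,cv2.COLOR_RGB2HSV);H,S,V=hsv[...,0],hsv[...,1],hsv[...,2];dz=W[...,2]
k=((H<6)|(H>174))&(S>150)&(V>60)&(dz>.11)&(dz<.19);r=rect(W[k][:,:2]);print("rim",r,np.percentile(dz[k],[50,90]))
Y=(H>20)&(H<32)&(S>150)&(dz>.155)&(dz<.18);s=rect(W[Y][:,:2]);print("prongs",s)
R=np.array([[.9686,-.2487],[.2487,.9686]]);print("tote in hook frame", R@(r[0]-s[0])+[37,0])
E
```

```text
clock: 5.85
position: [0.5774, 0.278, 0.2213]
ee_rot: [0.79, 0.613, -0.002, 0.006]
ft_force: [-0.2, 0.6, -3.6]
grip_width: 0.103
t 5.85 p [0.5774 0.278  0.2213] tool-y deg -14.31 z [ 0.004 -0.012 -1.   ] F [-0.2  0.6 -3.6] T [ 0.1   0.04 -0.02] g 0.103 q [ 0.02  0.49 -0.75  1.42  0.35  1.37 -1.  ]
rim (array([577.7, 275.9]), array([108.7,  79.7]), 75.6) [0.14247662 0.14446892]
prongs (array([613.2, 265.4]), array([147. ,  75.5]), -14.1)
tote in hook frame [0.00335 1.34145]
```

```bash
python3 -m jog '[[[0,-0.001,-0.012],[0.012,0.004,0],0],[[0,0,-0.012],[0,0,0],0],[[0,0,-0.009],[0,0,0],0],[[0,0,-0.001],[0,0,0],0]]'; python3 -c "from h import *;st()"
```

```text
clock: 6.4
position: [0.5771, 0.2755, 0.1842]
ee_rot: [0.79, 0.613, -0.001, 0.0]
ft_force: [-0.4, 0.5, -3.4]
grip_width: 0.104
t 6.4 p [0.5771 0.2755 0.1842] tool-y deg -14.37 z [-0.001 -0.001 -1.   ] F [-0.4  0.5 -3.4] T [ 0.06 -0.02 -0.  ] g 0.104 q [ 0.03  0.51 -0.75  1.47  0.35  1.3  -1.  ]
```

```bash
python3 -m jog '[[[0,0,-0.003],[0,0,0],0],[[0,0,-0.001],[0,0,0],0]]'; python3 -c "from h import *;st()"
```

```text
clock: 6.65
position: [0.5775, 0.2757, 0.1815]
ee_rot: [0.79, 0.613, -0.0, 0.0]
ft_force: [-4.2, -4.1, 7.7]
grip_width: 0.103
t 6.65 p [0.5775 0.2757 0.1815] tool-y deg -14.39 z [ 0.    -0.001 -1.   ] F [-4.2 -4.1  7.7] T [-0.56  0.89  0.04] g 0.103 q [ 0.03  0.51 -0.75  1.48  0.36  1.29 -1.  ]
```

Contact: force on the tool has changed from -3.4 to +7.7 N at bar height 0.176, so the bar is seated. Opening.

```bash
python3 -m jog '[[[0,0,0],[0,0,0],20],[[0,0,0],[0,0,0],40],[[0,0,0],[0,0,0],70],[[0,0,0],[0,0,0],100],[[0,0,0],[0,0,0],100]]'; python3 - <<'E'
from h import *
st(); p,d=cams.camera("wrist"); cv2.imwrite("pics/w4.png",p[:,:,::-1])
p,d=cams.camera("scene"); cv2.imwrite("pics/s4.png",cv2.resize(p[150:350,200:460,::-1],None,fx=3,fy=3))
E
```

```text
clock: 7.28
position: [0.5783, 0.2765, 0.183]
ee_rot: [0.79, 0.613, 0.002, 0.001]
ft_force: [-0.1, 0.0, 0.6]
grip_width: 0.99
t 7.28 p [0.5783 0.2765 0.183 ] tool-y deg -14.39 z [ 0.003  0.001 -1.   ] F [-0.1  0.   0.6] T [0.04 0.01 0.01] g 0.99 q [ 0.03  0.51 -0.75  1.47  0.36  1.29 -1.  ]
```

View pics/w4.png

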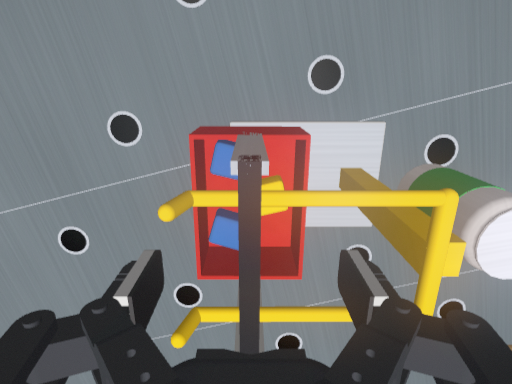

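View pics/s4.png

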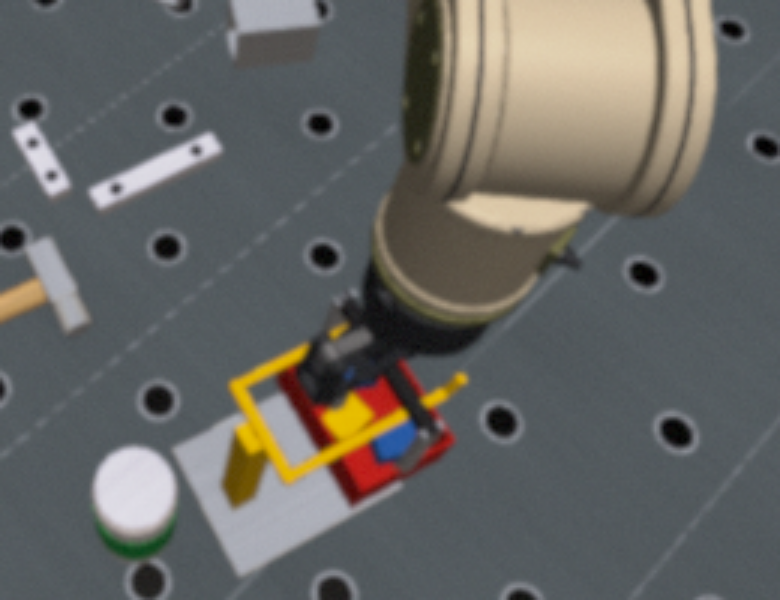

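The jaws are clear, with the bar lying across both prongs between the finger pads. Lifting straight up and checking that the tote stays.

```bash
python3 -m jog '[[[0,0,0.012],[0,0,0],100],[[0,0,0.025],[0,0,0],100],[[0,0,0.035],[0,0,0],100],[[0,0,0.03],[0,0,0],100],[[-0.005,-0.03,0],[0,0,0.05],100]]'; python3 -m jog '[[[0,-0.055,0],[0,0,0.055],100],[[0,-0.055,0],[0,0,0.055],100],[[0,-0.055,0],[0,0,0.055],100],[[0,-0.055,0],[0,0,0.055],100],[[0,-0.055,0],[0,0,0.055],100]]';python3 -m jog '[[[0,-0.055,0],[0,0,0.055],100],[[0,-0.055,0],[0,0,0.055],100],[[0,-0.055,0],[0,0,0.055],100],[[0,-0.055,0],[0,0,0.055],100],[[0,-0.03,0],[0,0,0.02],100]]';  python3 - <<'E'
from h import *
st(); 
for n in ["top","wrist"]:
    m=cams.camera_model(n); p,d=cams.camera(n); cv2.imwrite(f"pics/{n}5.png",p[:,:,::-1]); W=world(m,d)
    hsv=cv2.cvtColor(p,cv2.COLOR_RGB2HSV);S=hsv[...,1];dz=W[...,2];y=W[...,1]
    k=(dz>.05)&(dz<.07)&(S<60)&(hsv[...,2]>110)&(y<-.22)&(y>-.35)&(W[...,0]>.5)&(W[...,0]<.66)
    print(n,k.sum(),rect(W[k][:,:2]),np.median(dz[k]))
    if n=="top":
        k=(dz>.17)&(dz<.2)&(y>.15);print(k.sum(),rect(W[k][:,:2]),W[k].max(0))
E
```

```text
clock: 8.0
position: [0.5722, 0.2486, 0.2915]
ee_rot: [0.773, 0.635, 0.003, -0.0]
ft_force: [0.7, -0.5, -0.9]
grip_width: 1.002
clock: 8.62
position: [0.5708, -0.0306, 0.2974]
ee_rot: [0.673, 0.74, 0.005, 0.001]
ft_force: [1.8, -0.5, 0.1]
grip_width: 1.003
clock: 9.25
position: [0.5694, -0.2911, 0.303]
ee_rot: [0.577, 0.817, 0.006, 0.004]
ft_force: [0.5, -0.5, -0.8]
grip_width: 0.998
t 9.25 p [ 0.5694 -0.2911  0.303 ] tool-y deg 19.55 z [ 0.013  0.005 -1.   ] F [ 0.5 -0.5 -0.8] T [0.04 0.   0.01] g 0.998 q [ 0.87  0.41 -0.64  1.32  0.23  1.48  0.59]
top 686 (array([ 578.9, -285.6]), array([81., 50.]), -72.7) 0.060722759658667566
571 (array([606.5, 267. ]), array([137.6, 111. ]), -14.2) [0.68064288 0.32925177 0.1897905 ]
wrist 2713 (array([ 579.4, -286.2]), array([80.1, 50. ]), -72.8) 0.06024576936863704
```

View pics/top5.png

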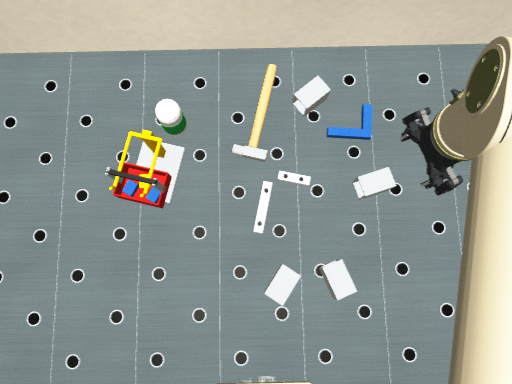

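View pics/wrist5.png

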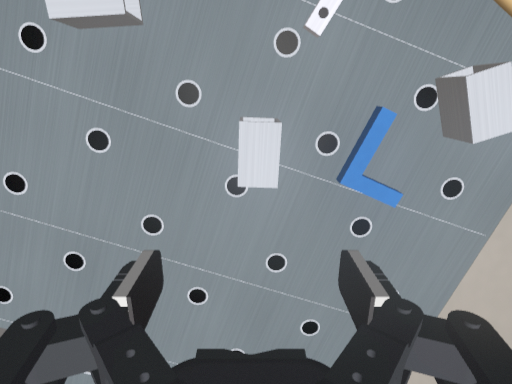

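The tote hangs on the hook at top (140,185). The block is the one at top (375,182), at wrist (260,153), measured at (0.579, -0.286) with yaw -72.7°. Descending on it.

```bash
python3 -m jog '[[[0.009,0.005,-0.03],[-0.005,0.013,-0.039],100],[[0,0,-0.045],[0,0,0],100],[[0,0,-0.045],[0,0,0],100],[[0,0,-0.035],[0,0,0],100],[[0,0,-0.01],[0,0,0],100]]' 70; python3 -c "from h import *;st()"
```

```text
clock: 9.98
position: [0.5807, -0.2828, 0.139]
ee_rot: [0.593, 0.805, 0.002, 0.003]
ft_force: [-0.0, -0.4, 0.6]
grip_width: 1.005
t 9.97 p [ 0.5807 -0.2828  0.139 ] tool-y deg 17.19 z [ 0.006 -0.001 -1.   ] F [-0.  -0.4  0.6] T [-0.01 -0.03  0.08] g 1.005 q [ 0.83  0.52 -0.6   1.51  0.31  1.19  0.48]
```

```bash
python3 -m jog '[[[-0.0015,-0.003,-0.03],[0,0.006,0.002],100],[[0,0,-0.035],[0,0,0],100],[[0,0,-0.025],[0,0,0],100],[[0,0,-0.006],[0,0,0],100]]' 70; python3 -c "from h import *;st()"
```

```text
clock: 10.48
position: [0.5834, -0.2848, 0.0477]
ee_rot: [0.592, 0.806, 0.001, 0.004]
ft_force: [-0.4, 0.4, 0.1]
grip_width: 0.997
t 10.47 p [ 0.5834 -0.2848  0.0477] tool-y deg 17.37 z [ 0.008 -0.004 -1.   ] F [-0.4  0.4  0.1] T [ 0.06  0.   -0.01] g 0.997 q [ 0.8   0.62 -0.57  1.57  0.37  1.04  0.44]
```

```bash
python3 -m jog '[[[-0.004,-0.001,-0.004],[0.004,0.008,0],100],[[0,0,0],[0,0,0],100]]';python3 -c "from h import *;st()"; python3 -m jog '[[[0,0,0],[0,0,0],40],[[0,0,0],[0,0,0],30],[[0,0,0],[0,0,0],20],[[0,0,0],[0,0,0],20],[[0,0,0],[0,0,0],20]]' 70; python3 -c "from h import *;st()"
```

```text
clock: 10.72
position: [0.5806, -0.2861, 0.0464]
ee_rot: [0.592, 0.806, 0.001, 0.001]
ft_force: [0.5, 0.7, -0.1]
grip_width: 1.001
t 10.72 p [ 0.5806 -0.2861  0.0464] tool-y deg 17.38 z [ 0.003 -0.001 -1.   ] F [ 0.5  0.7 -0.1] T [-0.04  0.02 -0.01] g 1.001 q [ 0.81  0.63 -0.57  1.57  0.37  1.05  0.44]
clock: 11.35
position: [0.5816, -0.2866, 0.0487]
ee_rot: [0.592, 0.806, 0.001, 0.003]
ft_force: [-0.1, 0.6, 1.1]
grip_width: 0.572
t 11.35 p [ 0.5816 -0.2866  0.0487] tool-y deg 17.36 z [ 0.005 -0.002 -1.   ] F [-0.1  0.6  1.1] T [-0.02  0.06 -0.  ] g 0.572 q [ 0.81  0.62 -0.57  1.57  0.37  1.05  0.44]
```

Gripped at 48.6 mm opening. Lifting, turning 60° and carrying it to just off the corner.

```bash
python3 -m jog '[[[0,0,0.025],[0.002,0.005,0],20],[[0,0,0.03],[0,0,0],20],[[-0.006,0.03,0.005],[0,0,0.13],20],[[-0.006,0.03,0],[0,0,0.14],20],[[-0.006,0.03,0],[0,0,0.14],20]]'; python3 -m jog '[[[-0.006,0.03,0],[0,0,0.14],20],[[-0.006,0.03,0],[0,0,0.14],20],[[-0.006,0.03,0],[0,0,0.14],20],[[-0.005,0.02,0],[0,0,0.13],20],[[0,0.005,0],[0,0,0.06],20]]'; python3 - <<'E'
from h import *
st()
m=cams.camera_model("wrist"); p,d=cams.camera("wrist"); cv2.imwrite("pics/w6.png",p[:,:,::-1]); W=world(m,d)
E
```

```text
clock: 11.98
position: [0.5598, -0.1964, 0.1063]
ee_rot: [0.413, 0.911, -0.002, -0.003]
ft_force: [0.1, -0.1, -4.7]
grip_width: 0.578
clock: 12.6
position: [0.5324, -0.0749, 0.1037]
ee_rot: [0.107, 0.994, -0.003, -0.005]
ft_force: [-0.4, -1.3, -4.1]
grip_width: 0.568
t 12.6 p [ 0.5324 -0.0749  0.1037] tool-y deg 77.69 z [-0.011 -0.005 -1.   ] F [-0.4 -1.3 -4.1] T [-0.01  0.   -0.  ] g 0.568 q [ 0.8   0.43 -0.9   1.81  0.38  1.09  1.12]
```

View pics/w6.png

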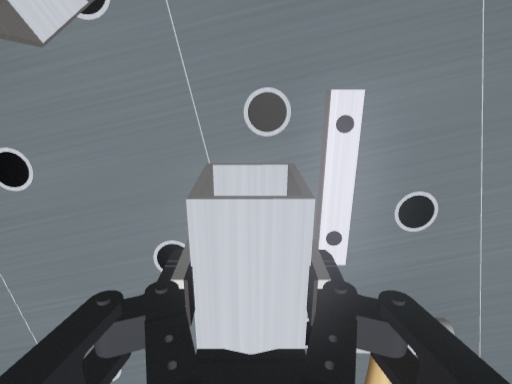

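```bash
cat > meas.py <<'E'
from h import *
def go(tag, zt):
    o,M=st(); m=cams.camera_model("wrist"); p,d=cams.camera("wrist"); cv2.imwrite(f"pics/{tag}.png",p[:,:,::-1]); W=world(m,d)
    hsv=cv2.cvtColor(p,cv2.COLOR_RGB2HSV);S=hsv[...,1];V=hsv[...,2];dz=W[...,2]
    k=(abs(dz-zt)<.004)&(S<60)&(V>110)
    k=cv2.morphologyEx(k.astype(np.uint8),cv2.MORPH_OPEN,np.ones((5,5)))>0
    n,l,s,c=cv2.connectedComponentsWithStats(k.astype(np.uint8)); i=1+np.argmax(s[1:,4]); q=W[l==i]
    print("block top",rect(q[:,:2]),np.median(q[:,2]))
    k=(dz>.011)&(dz<.021)&(S<60)&(V>130); n,l,s,c=cv2.connectedComponentsWithStats(k.astype(np.uint8)); 
    for j in range(1,n):
        if s[j,4]>300: print("low",np.round(c[j]),s[j,4],rect(W[l==j][:,:2]))
    th=np.radians(167.3);X=np.array([np.cos(th),np.sin(th)]);Y=np.array([-X[1],X[0]]);O=np.array([.602,-.0375])
    t=o["position"][:2]-O; print("TCP in corner",np.round([t@X*1000,t@Y*1000],1),"F in corner",np.round([o["ft_force"][:2]@X,o["ft_force"][:2]@Y],1))
    e=(q[:,:2]-O); a=np.c_[e@X,e@Y]*1000; print("block corner-frame extents",np.percentile(a,[0.3,99.7],axis=0).round(1).tolist())
E
python3 -c "from meas import *;go('w7',.117)"
```

```text
t 12.65 p [ 0.5324 -0.0747  0.1036] tool-y deg 77.82 z [-0.011 -0.005 -1.   ] F [-0.5  0.6 -4.1] T [ 0.04 -0.01  0.02] g 0.577 q [ 0.8   0.43 -0.9   1.81  0.38  1.09  1.13]
block top (array([530.2, -73.7]), array([78.1, 50.3]), -12.3) 0.11524437621184447
low [339. 171.] 5051 (array([529.7,  -9.7]), array([130.3,  22.8]), -12.7)
TCP in corner [59.7 51.6] F in corner [ 0.6 -0.5]
block corner-frame extents [[25.5, 26.3], [100.7, 75.9]]
```

```bash
python3 -m jog '[[[0.004,0.004,-0.015],[0.005,-0.011,-0.007],20],[[0.004,0.003,-0.02],[0,0,0],20],[[0,0,-0.012],[0,0,0],20],[[0,0,0],[0,0,0],20]]' 80; python3 -c "from meas import *;go('w8',.066)"
```

```text
clock: 13.2
position: [0.54, -0.0697, 0.0514]
ee_rot: [0.115, 0.993, 0.0, -0.001]
ft_force: [0.1, -0.2, -4.4]
grip_width: 0.57
t 13.2 p [ 0.54   -0.0697  0.0514] tool-y deg 76.75 z [-0.002  0.001 -1.   ] F [ 0.1 -0.2 -4.4] T [ 0.    0.03 -0.  ] g 0.57 q [ 0.75  0.51 -0.85  1.84  0.45  1.    1.05]
block top (array([535.3, -68.1]), array([73. , 50.3]), -13.0) 0.06298170804576894
low [354. 171.] 7922 (array([528.1,  -9.3]), array([126.9,  23. ]), -12.3)
TCP in corner [53.4 45.1] F in corner [-0.1  0.2]
block corner-frame extents [[24.4, 19.7], [94.1, 69.2]]
```

```bash
python3 -m jog '[[[0,0,-0.002],[-0.001,-0.002,0.008],20],[[0,0,-0.001],[0,0,0],20]]'; python3 -c "from h import *;st()"
```

```text
clock: 13.5
position: [0.541, -0.0699, 0.0495]
ee_rot: [0.111, 0.994, -0.0, 0.001]
ft_force: [-0.6, 0.1, -4.5]
grip_width: 0.572
t 13.5 p [ 0.541  -0.0699  0.0495] tool-y deg 77.23 z [ 0.002 -0.001 -1.   ] F [-0.6  0.1 -4.5] T [ 0.03 -0.01  0.02] g 0.572 q [ 0.75  0.51 -0.85  1.84  0.46  0.99  1.05]
```

```bash
python3 -m jog '[[[0,0,-0.0012],[0,0,0],20],[[0,0,0],[0,0,0],20]]'; python3 -c "from h import *;st()"
```

```text
clock: 13.75
position: [0.5413, -0.07, 0.0489]
ee_rot: [0.111, 0.994, -0.0, 0.002]
ft_force: [-0.2, 0.5, -4.6]
grip_width: 0.573
t 13.75 p [ 0.5413 -0.07    0.0489] tool-y deg 77.22 z [ 0.003 -0.001 -1.   ] F [-0.2  0.5 -4.6] T [ 0.05  0.04 -0.  ] g 0.573 q [ 0.75  0.51 -0.85  1.84  0.46  0.99  1.05]
```

```bash
python3 -m jog '[[[0.005,0.005,0],[0,0,0],20],[[0.005,0.005,0],[0,0,0],20],[[0.004,0.003,-0.0005],[0.001,0.003,0],20],[[0,0,0],[0,0,0],20]]'; python3 -c "from meas import *;go('w9',.06)"
```

```text
clock: 14.25
position: [0.5568, -0.0559, 0.0488]
ee_rot: [0.111, 0.994, -0.0, 0.0]
ft_force: [-0.2, -0.1, -3.9]
grip_width: 0.573
t 14.25 p [ 0.5568 -0.0559  0.0488] tool-y deg 77.23 z [ 0.001 -0.    -1.   ] F [-0.2 -0.1 -3.9] T [ 0.05 -0.27 -0.04] g 0.573 q [ 0.7   0.54 -0.84  1.8   0.47  1.01  1.02]
block top (array([554.6, -54.7]), array([78.2, 50.4]), -12.7) 0.06028724284839045
low [328. 136.] 7804 (array([522.9,  -8.3]), array([116.7,  22.7]), -12.7)
TCP in corner [40.  27.8] F in corner [0.2 0.2]
block corner-frame extents [[5.9, 2.6], [81.2, 52.1]]
```

View pics/w9.png

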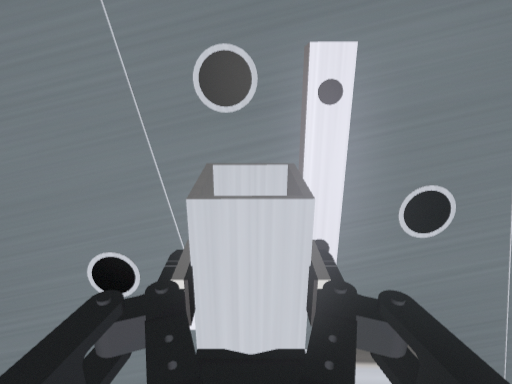

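Gaps are ~2.5 mm to the long stop and ~1 mm to the short one. Now I'll seat it on the table.

```bash
python3 -m jog '[[[0,0,-0.001],[0,0,0],20],[[0,0,0],[0,0,0],20]]'; python3 -c "from h import *;st()"; python3 -m jog '[[[0,0,-0.001],[0,0,0],20],[[0,0,0],[0,0,0],20]]'; python3 -c "from h import *;st()"
```

```text
clock: 14.55
position: [0.5567, -0.056, 0.0489]
ee_rot: [0.111, 0.994, -0.0, 0.0]
ft_force: [-0.1, 0.2, -3.7]
grip_width: 0.573
t 14.55 p [ 0.5567 -0.056   0.0489] tool-y deg 77.22 z [ 0.001 -0.001 -1.   ] F [-0.1  0.2 -3.7] T [ 0.01 -0.03 -0.01] g 0.573 q [ 0.7   0.54 -0.84  1.8   0.47  1.01  1.02]
clock: 14.8
position: [0.5567, -0.056, 0.0488]
ee_rot: [0.111, 0.994, -0.001, 0.0]
ft_force: [-0.3, 0.2, -4.0]
grip_width: 0.57
t 14.8 p [ 0.5567 -0.056   0.0488] tool-y deg 77.21 z [ 0.001 -0.002 -1.   ] F [-0.3  0.2 -4. ] T [ 0.12 -0.07 -0.03] g 0.57 q [ 0.7   0.54 -0.84  1.8   0.47  1.01  1.02]
```

```bash
python3 -m jog '[[[0,0,-0.0018],[0,0,0],20],[[0,0,-0.0012],[0,0,0],20]]'; python3 -c "from h import *;st()"
```

```text
clock: 15.05
position: [0.5568, -0.056, 0.0487]
ee_rot: [0.111, 0.994, -0.002, 0.0]
ft_force: [-9.5, 0.8, 15.5]
grip_width: 0.573
t 15.05 p [ 0.5568 -0.056   0.0487] tool-y deg 77.2 z [ 0.    -0.004 -1.   ] F [-9.5  0.8 15.5] T [0.22 1.78 0.1 ] g 0.573 q [ 0.7   0.54 -0.84  1.8   0.47  1.01  1.02]
```

The block is on the table. Relieving the down-force and closing towards the long stop.

```bash
python3 -m jog '[[[0,0,0.0003],[0,0,0],20],[[0.0005,0.0022,0],[0,0,0],20]]'; python3 -c "from meas import *;go('w10',.06)"
```

```text
clock: 15.3
position: [0.5572, -0.0544, 0.0488]
ee_rot: [0.112, 0.994, -0.002, 0.0]
ft_force: [-0.1, 0.1, -1.2]
grip_width: 0.572
t 15.3 p [ 0.5572 -0.0544  0.0488] tool-y deg 77.16 z [ 0.    -0.004 -1.   ] F [-0.1  0.1 -1.2] T [-0.22 -0.06 -0.07] g 0.572 q [ 0.7   0.54 -0.84  1.8   0.47  1.01  1.02]
block top (array([555. , -53.3]), array([78.2, 50.4]), -12.9) 0.06034878297449417
low [325. 133.] 7613 (array([521.4,  -7.8]), array([113.4,  22.5]), -12.5)
TCP in corner [40.  26.3] F in corner [ 0.1 -0. ]
block corner-frame extents [[5.7, 1.0], [81.2, 50.4]]
```

```bash
python3 -m jog '[[[0.0002,0.0011,0],[0,0,0],20],[[0.0002,0.001,0],[0,0,0],20]]'; python3 -c "from h import *;st()"; python3 -m jog '[[[0.0013,-0.0003,0],[0,0,0],20]]'; python3 -c "from meas import *;go('w11',.06)"
```

```text
clock: 15.6
position: [0.5576, -0.0531, 0.0488]
ee_rot: [0.112, 0.994, -0.003, 0.0]
ft_force: [-5.3, -5.7, 3.4]
grip_width: 0.57
t 15.6 p [ 0.5576 -0.0531  0.0488] tool-y deg 77.14 z [-0.    -0.006 -1.   ] F [-5.3 -5.7  3.4] T [-1.23  0.74  0.24] g 0.57 q [ 0.69  0.54 -0.84  1.8   0.48  1.01  1.01]
clock: 15.72
position: [0.5584, -0.0533, 0.0489]
ee_rot: [0.112, 0.994, -0.003, -0.0]
ft_force: [-4.2, 0.3, 3.8]
grip_width: 0.573
t 15.72 p [ 0.5584 -0.0533  0.0489] tool-y deg 77.15 z [-0.002 -0.006 -1.   ] F [-4.2  0.3  3.8] T [0.11 0.79 0.14] g 0.573 q [ 0.69  0.54 -0.84  1.8   0.48  1.01  1.01]
block top (array([556. , -52.6]), array([78. , 51.2]), -12.8) 0.060427521511269656
low [323. 130.] 7525 (array([521.2,  -7.9]), array([113.1,  22.7]), -12.4)
TCP in corner [39.1 25. ] F in corner [4.2 0.6]
block corner-frame extents [[4.9, -0.4], [80.3, 49.1]]
```

```bash
python3 -m jog '[[[0.0012,0.0008,0.0002],[0.006,-0.002,0.001],20],[[0.0012,0.0008,0.0001],[0,0,0],20]]'; python3 -c "from meas import *;go('w12',.06)"
```

```text
clock: 16.02
position: [0.5589, -0.0534, 0.0489]
ee_rot: [0.112, 0.994, -0.002, -0.002]
ft_force: [-9.5, -3.5, 10.5]
grip_width: 0.57
t 16.02 p [ 0.5589 -0.0534  0.0489] tool-y deg 77.17 z [-0.004 -0.003 -1.   ] F [-9.5 -3.5 10.5] T [-0.72  1.92  0.27] g 0.57 q [ 0.69  0.55 -0.84  1.8   0.47  1.02  1.01]
block top (array([556.3, -52.6]), array([77.8, 51. ]), -12.7) 0.060430154283890966
low [323. 130.] 7532 (array([520.8,  -7.8]), array([112.5,  22.7]), -12.7)
TCP in corner [38.6 25. ] F in corner [8.5 5.5]
block corner-frame extents [[4.7, -0.4], [79.7, 49.2]]
```

```bash
python3 -m jog '[[[0.0014,0.0011,0.0004],[0.003,-0.004,0],20],[[0.0014,0.0012,0.0005],[0,0,0],20]]'; python3 -c "from meas import *;go('w13',.06);import time
for i in range(3): cams.camera('top'); st()"
```

```text
clock: 16.32
position: [0.5589, -0.0533, 0.049]
ee_rot: [0.112, 0.994, -0.002, -0.003]
ft_force: [-7.8, -4.9, 2.6]
grip_width: 0.57
t 16.32 p [ 0.5589 -0.0533  0.049 ] tool-y deg 77.14 z [-0.007 -0.004 -1.   ] F [-7.8 -4.9  2.6] T [-1.1   1.39  0.42] g 0.57 q [ 0.69  0.55 -0.84  1.79  0.48  1.02  1.01]
block top (array([556.7, -52.6]), array([78.2, 51.1]), -12.6) 0.060546590961593746
low [322. 130.] 7521 (array([520.6,  -7.9]), array([112.3,  22.9]), -12.7)
TCP in corner [38.6 24.9] F in corner [6.5 6.5]
block corner-frame extents [[4.3, -0.4], [79.7, 49.1]]
t 16.43 p [ 0.559  -0.0533  0.049 ] tool-y deg 77.15 z [-0.007 -0.004 -1.   ] F [-7.8 -6.1  4.5] T [-1.12  1.52  0.39] g 0.573 q [ 0.69  0.55 -0.84  1.79  0.48  1.02  1.01]
t 16.48 p [ 0.559  -0.0533  0.049 ] tool-y deg 77.15 z [-0.007 -0.004 -1.   ] F [-8.6 -4.5  4. ] T [-1.1   1.52  0.37] g 0.567 q [ 0.69  0.55 -0.84  1.79  0.48  1.02  1.01]
t 16.52 p [ 0.559  -0.0533  0.049 ] tool-y deg 77.15 z [-0.007 -0.004 -1.   ] F [-7.8 -4.5  5. ] T [-1.09  1.48  0.43] g 0.567 q [ 0.69  0.55 -0.84  1.79  0.48  1.02  1.01]
```

The tool is leaning slightly (0.4°) under the push. I'll counter-rotate while pressing so the block stays flat.

```bash
python3 -m jog '[[[0.0014,0.0014,0.0002],[0.010,-0.018,0],20],[[0.0016,0.0016,0.0003],[0.008,-0.014,0],20]]'; python3 -c "from meas import *;go('w14',.06)"
```

```text
clock: 16.77
position: [0.5585, -0.0539, 0.0487]
ee_rot: [0.113, 0.994, 0.005, 0.008]
ft_force: [-10.4, -7.2, 11.8]
grip_width: 0.571
t 16.77 p [ 0.5585 -0.0539  0.0487] tool-y deg 77.07 z [ 0.017  0.008 -1.   ] F [-10.4  -7.2  11.8] T [-2.11  3.19  0.31] g 0.571 q [ 0.71  0.54 -0.85  1.81  0.47  0.99  1.02]
block top (array([555.9, -53.1]), array([78., 51.]), -12.9) 0.06027109237823147
low [323. 128.] 7571 (array([520.9,  -7.9]), array([112.3,  23. ]), -12.7)
TCP in corner [38.9 25.6] F in corner [8.6 9.4]
block corner-frame extents [[4.4, 0.4], [80.0, 50.0]]
```

```bash
sed -i 's|    print("block top"|    A=np.c_[q[:,:2]-q[:,:2].mean(0),np.ones(len(q))];print("top slope",np.round(np.linalg.lstsq(A,q[:,2],rcond=None)[0],4));print("block top"|' meas.py; python3 -m jog '[[[0.0012,0.0012,0.0002],[-0.006,0.012,0.003],20],[[0.0013,0.0013,0.0002],[-0.002,0.003,0],20]]'; python3 -c "from meas import *;go('w15',.06)"
```

```text
clock: 17.08
position: [0.5587, -0.0533, 0.0488]
ee_rot: [0.112, 0.994, -0.001, -0.001]
ft_force: [-11.8, -6.7, 10.5]
grip_width: 0.57
t 17.07 p [ 0.5587 -0.0533  0.0488] tool-y deg 77.17 z [-0.003 -0.003 -1.   ] F [-11.8  -6.7  10.5] T [-1.24  2.11  0.38] g 0.57 q [ 0.69  0.55 -0.84  1.8   0.47  1.02  1.01]
top slope [-0.002  -0.0057  0.0603]
block top (array([556.4, -52.7]), array([78.3, 51. ]), -12.8) 0.060331406809973925
low [323. 130.] 7541 (array([521. ,  -7.9]), array([113.1,  22.8]), -12.5)
TCP in corner [38.7 25. ] F in corner [10.1  9.1]
block corner-frame extents [[4.5, -0.4], [79.9, 49.2]]
```

```bash
python3 -m jog '[[[0.0014,0.0013,0.0006],[0.004,-0.006,0.002],20],[[0.0015,0.0016,0.0005],[0.003,-0.005,0],20]]'; python3 -c "from meas import *;go('w16',.06)"
```

```text
clock: 17.38
position: [0.5588, -0.0534, 0.0488]
ee_rot: [0.112, 0.994, -0.0, 0.0]
ft_force: [-9.5, -6.9, 5.6]
grip_width: 0.572
t 17.38 p [ 0.5588 -0.0534  0.0488] tool-y deg 77.19 z [ 0.001 -0.001 -1.   ] F [-9.5 -6.9  5.6] T [-1.61  2.04  0.17] g 0.572 q [ 0.7   0.54 -0.84  1.8   0.47  1.01  1.02]
top slope [-0.0016 -0.0036  0.0603]
block top (array([556.5, -52.7]), array([78.3, 50.9]), -12.7) 0.06035321853504268
low [323. 129.] 7537 (array([520.9,  -7.8]), array([112.5,  23. ]), -12.6)
TCP in corner [38.7 25. ] F in corner [7.7 8.8]
block corner-frame extents [[4.5, -0.2], [79.8, 49.3]]
```

```bash
python3 -m jog '[[[0.0023,0.0020,0.0006],[0.003,-0.006,0],20],[[0.0023,0.0020,0.0006],[0.004,-0.006,0],20]]'; python3 -c "from meas import *;go('w17',.06)"
```

```text
clock: 17.68
position: [0.5588, -0.0534, 0.0488]
ee_rot: [0.112, 0.994, -0.0, 0.001]
ft_force: [-14.1, -8.4, 9.1]
grip_width: 0.575
t 17.68 p [ 0.5588 -0.0534  0.0488] tool-y deg 77.1 z [ 0.002 -0.    -1.   ] F [-14.1  -8.4   9.1] T [-1.84  3.02  0.52] g 0.575 q [ 0.7   0.54 -0.84  1.8   0.47  1.01  1.02]
top slope [-0.0018 -0.0032  0.0603]
block top (array([556.7, -52.6]), array([78.5, 50.7]), -12.9) 0.0603393777635111
low [322. 129.] 7539 (array([520.5,  -7.8]), array([111.7,  22.8]), -12.5)
TCP in corner [38.7 25. ] F in corner [11.9 11.2]
block corner-frame extents [[4.2, -0.2], [79.8, 49.4]]
```

```bash
python3 -m jog '[[[0.0023,0.0021,0.0011],[0.003,-0.006,0.003],20],[[0.0023,0.0021,0.0011],[0.003,-0.006,0.002],20]]'; python3 -c "from meas import *;go('w18',.06);
for i in range(3): cams.camera('top'); st()
p,d=cams.camera('scene'); cv2.imwrite('pics/s18.png',cv2.resize(p[100:350,100:400,::-1],None,fx=2.4,fy=2.4)); p,d=cams.camera('top'); cv2.imwrite('pics/t18.png',p[:,:,::-1])"
```

```text
clock: 17.98
position: [0.5588, -0.0534, 0.0488]
ee_rot: [0.111, 0.994, 0.0, 0.001]
ft_force: [-9.9, -8.1, 1.4]
grip_width: 0.57
t 17.98 p [ 0.5588 -0.0534  0.0488] tool-y deg 77.23 z [ 0.003 -0.    -1.   ] F [-9.9 -8.1  1.4] T [-1.77  2.34 -0.09] g 0.57 q [ 0.7   0.54 -0.84  1.8   0.47  1.01  1.02]
top slope [-0.0016 -0.0028  0.0603]
block top (array([556.6, -52.8]), array([78.4, 50.8]), -12.6) 0.06034167132245211
low [323. 129.] 7546 (array([520.8,  -7.8]), array([112.2,  22.8]), -12.7)
TCP in corner [38.7 25. ] F in corner [ 7.8 10.1]
block corner-frame extents [[4.5, -0.2], [79.8, 49.4]]
t 18.07 p [ 0.5588 -0.0534  0.0488] tool-y deg 77.23 z [ 0.003  0.    -1.   ] F [-9.2 -7.8  2.5] T [-1.8   2.36 -0.04] g 0.569 q [ 0.7   0.54 -0.84  1.8   0.47  1.01  1.02]
t 18.12 p [ 0.5588 -0.0534  0.0488] tool-y deg 77.23 z [ 0.003  0.    -1.   ] F [-9.4 -7.7  1.5] T [-1.73  2.32 -0.04] g 0.572 q [ 0.7   0.54 -0.84  1.8   0.47  1.01  1.02]
t 18.18 p [ 0.5588 -0.0534  0.0488] tool-y deg 77.23 z [ 0.003  0.    -1.   ] F [-10.4  -8.2   2.8] T [-1.71  2.35 -0.01] g 0.572 q [ 0.7   0.54 -0.84  1.8   0.47  1.01  1.02]
```

View pics/s18.png

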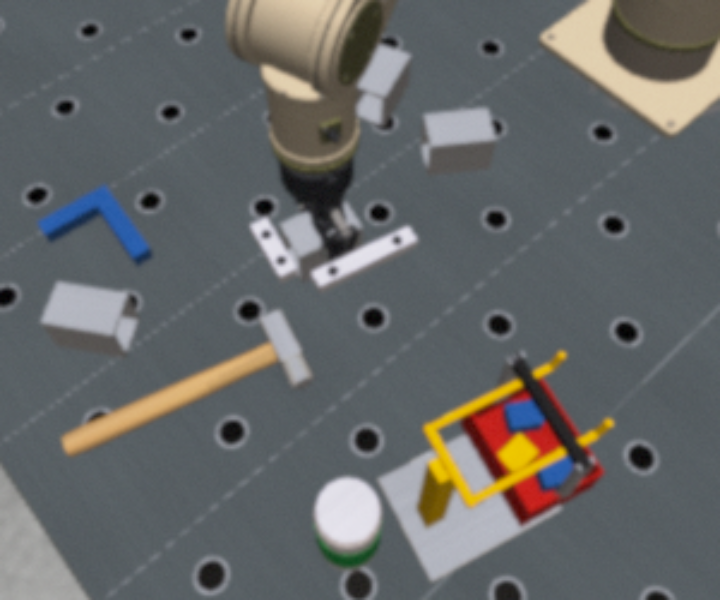

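View pics/t18.png

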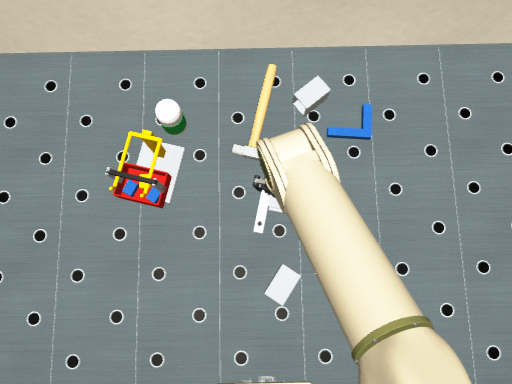

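```bash
python3 -m jog '[[[0.0031,0.0023,0.0013],[0.003,-0.005,0.0005],20],[[0.0031,0.0023,0.0013],[0.003,-0.006,0.0005],20]]'; python3 -c "from meas import *;go('w19',.06);
for i in range(3): cams.camera('top'); st()"
```

```text
clock: 18.52
position: [0.5588, -0.0534, 0.0488]
ee_rot: [0.112, 0.994, -0.0, -0.0]
ft_force: [-15.1, -8.3, 6.1]
grip_width: 0.571
t 18.52 p [ 0.5588 -0.0534  0.0488] tool-y deg 77.15 z [-0.001 -0.001 -1.   ] F [-15.1  -8.3   6.1] T [-1.94  3.13  0.44] g 0.571 q [ 0.7   0.55 -0.84  1.8   0.47  1.01  1.02]
top slope [-0.0035 -0.0039  0.0603]
block top (array([556.4, -52.8]), array([78., 51.]), -12.6) 0.06037235521247241
low [322. 129.] 7534 (array([520.7,  -7.8]), array([112.3,  22.8]), -12.6)
TCP in corner [38.6 25. ] F in corner [12.9 11.4]
block corner-frame extents [[4.3, -0.3], [79.8, 49.3]]
t 18.62 p [ 0.5588 -0.0533  0.0488] tool-y deg 77.15 z [-0.001 -0.001 -1.   ] F [-13.5 -10.2   5.4] T [-1.99  3.05  0.4 ] g 0.568 q [ 0.7   0.54 -0.84  1.8   0.47  1.01  1.02]
t 18.68 p [ 0.5588 -0.0534  0.0488] tool-y deg 77.15 z [-0.001 -0.001 -1.   ] F [-14.4  -9.4   5.2] T [-1.94  3.05  0.37] g 0.569 q [ 0.7   0.54 -0.84  1.8   0.47  1.01  1.02]
t 18.73 p [ 0.5588 -0.0534  0.0488] tool-y deg 77.15 z [-0.001 -0.001 -1.   ] F [-14.1  -8.2   6.1] T [-1.92  3.1   0.41] g 0.576 q [ 0.7   0.54 -0.84  1.8   0.47  1.01  1.02]
```

Steady wrist force is about 12 N towards the short stop and about 12 N towards the long one. That leaves roughly 10 N at each stop after table friction. The block is flush in yaw and flat. Handing in.

```bash
python3 -c "
from workcell import manip; print(manip.hand_in())"
```

```text
the job is handed in; nothing more can be done
None
```

The tote is hanging by its handle on both prongs of the yellow hook, released. The steel offcut that started farthest right is in the corner, still gripped and pressed against both stops. I handed the job in at about 18.7 s.

**Last checks**
- **Tote:** the final scene and top pictures show its bar lying across both prongs.
- **Offcut position:** it measured within about 0.3 mm of both stop faces, and its yaw (-12.6°) matched the long stop's.
- **Offcut flatness:** its top was at 60.4 mm. The depth fit showed a slope of about 0.004 (0.2°) while the tool tilt read under 0.1°, so they disagree slightly.
- **Push:** the wrist force was steady at about 12 N towards each stop, with about 10 N downwards. The 10 N at each stop is my estimate after table friction, not a direct reading.
- **Bystanders:** the hammer, spray can and magnet looked unmoved in the final scene picture. I compared them by eye only.

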